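# Fetch the charcoal block from behind the jars on a goldsmith's bench

## Task

I want to solder: get me the charcoal block that lies at the back of the wooden tray, behind the three containers. First move all three containers onto the cork mat, then lay the charcoal block flat on the middle of the white soldering board, and only then put each container back in the tray on the very mark where it stood (within about a centimetre). Keep the containers upright and leave the hammer, the dish and the third-hand stand where they are.

Things in the scene. Friction and masses are not known exactly. Their poses are not given: they have to be found in the camera images.
- tray: fixed flat tray of light wood, 180 (x) x 320 (y) mm; yaw up to 0.15 rad. Origin: centre of its underside. Floor 10 mm above the bench; a 6 mm rail, top at 20 mm, along the far (+x) edge and both ends, open towards the robot. Three round marks, 66 mm across, at x = -50, y = -82, 0, +82 mm: a container stands centred on each, which one where varies. Behind them lies the charcoal block
- mat: cork mat, 270 (its x) x 150 (its y) x 4 mm, fixed flat on the bench to the left or right of the tray, empty at the start: the side area. Origin: centre of its underside. It takes the three containers in a row along its x
- board: white soldering board dotted with small holes, 160 x 160 x 12 mm, fixed flat on the bench on the side of the tray opposite the mat: where the charcoal block is wanted. Origin: centre of its underside
- jar_mid (a point): amber glass jar with black screw cap: a round upright container 50 mm across and 90 mm tall (cap: the top 24 mm, 49 mm across), about 0.18 kg. The point is its centre, 45 mm above its foot; z up
- tin_mid (a point): square bare metal tin with lid, 48 x 48 mm (lid: top 16 mm, 48.5 mm), 74 mm tall, about 0.16 kg, its sides roughly parallel to the tray's. The point is its centre, 37 mm above its foot; x and y square to its sides, z up
- pot_mid (a point): white ceramic pot, round, 56 mm across for the lowest 60 mm, then a lid 55 mm across up to 70 mm with a small knob (20 mm across) on top to 78 mm, about 0.25 kg. The point is on its axis, 35 mm above its foot; z up
- coal_mid (a point): charcoal block, black, 55 (x) x 130 (y) x 25 mm, about 0.11 kg, flat on the tray floor behind the containers, 9 to 14 mm from them, so that no finger fits between; about 40 mm free between it and the far rail. Too long to be gripped lengthwise. The point is its centre, 12.5 mm above its underside; z up
- hammer_grip (a point): bystander: hammer with a handle, 240 mm long, lying across beyond the tray; a point on its handle
- dish: bystander: small white ceramic bowl, 80 mm across, 28 mm tall, beyond the tray. Origin: centre of its underside
- thirdhand: bystander: third-hand stand, dark steel foot 90 x 70 x 18 mm with a thin post and arm, about 145 mm tall, beyond the tray. Origin: centre of its underside
Not all that is in view belongs to the job. Leave any red look-alike of the part that bears pot_mid alone.

How it is judged:
By the outcome, as a careful person would: the job done as asked, in the order asked, and still so for the second after the job is handed in, with the robot touching nothing.
It also fails if it takes over 141 s, if anything falls off the work surface, if the arm or the gripper's body presses on something with over 40 N, if the wrist force passes 120 N, or if a joint passes its speed limit or range.

## Robot

A 6-joint arm with a two-finger parallel gripper is mounted at the origin on the work surface. World frame = base frame: x ahead of the robot, y to its left, z up, the work surface at z = 0. Lengths are in m, angles in rad, forces in N, time in s.
With the tool pointing down it reaches from about 0.25 to 0.775 m from the base axis. Payload 4 kg.
Tool frame: the origin (TCP) lies on the centre line of the jaws, within the pads' length; the fingertips stand ctrl.tip_reach ahead of it and the grasp point (between the pads) lies 11 mm behind it (ctrl.tip_reach is the distance from the TCP to the fingertips, in m); z points along the fingers, y is the line along which they close (so a half turn about z gives the same grasp; the last joint's range is limited). The gripper opens to 85 mm and grips with 20 to 120 N. Pads are 22 mm wide; open, the fingers measure 114 mm over their backs; the gripper's body (76 mm by 85 mm) begins 54 mm behind the grasp point. The pads swing forward as they close: fully open they stand 13 mm farther back than shut.
Start: joints at [1.238, 0.087, 1.371, -0, 1.684, -0.103], TCP at [0.125, 0.536, 0.239] pointing down, gripper open.
Joint ranges: [-3.1, 3.1], [-0.76, 2.03], [0.27, 2.55], [-1.08, 4.22], [0.17, 2.65], [-2.57, 2.57]. Speed limits (rad/s): [2.79, 2.79, 3.14, 3.14, 3.14, 3.14].

## Interface

Orientations are given as a unit quaternion [w, x, y, z].
In Python, from rig import ctrl gives the robot as it stands.
- The arm moves only by the tool step_arm, never from a script. Its argument "rows" is one flat list of numbers, 4 for each row, row after row: the shift along the tool's x, y, z in m, then the turn about the tool's z in rad. In form: [tx, ty, tz, turn, tx, ty, tz, turn, ...]. A call has 1 to 12 rows; each row is the pose to reach, as a shift and turn from the pose commanded when the call began, along the tool's axes at that moment; what a row does not reach only later rows make up. A row lasts 1/10 s, in which the tool goes at most 50 mm and 8.59 degrees, less where a joint would pass 70% of its speed; a pose out of reach is approached as far as the arm can. A call with a gripper value outside its range is refused whole. "claw" is the opening in per cent of the stroke, from 0 (shut) to 100 (fully open), set as the call begins (left out, the last holds). The fingers move at their own pace and stop on an object; "newtons" is the grip in N (left out, the last holds). Time passes only in rows, so rows that repeat a pose let the fingers close. It gives the time, the measured TCP pose, the force, the opening and the grip force at its end, in the units of the state.
- ctrl.get_state(): the state, without advancing time (a new reading comes with each control period).
- ctrl.camera(name): name is "side" or "top" or "wrist"; returns the picture (420x560x3 uint8, red, green, blue); there is no depth.
- ctrl.camera_info(name): a dict with "fovy" (degrees; the focal length in pixels is half the picture's height over the tangent of half this angle, whatever the lens; pixels are square), "cx", "cy" (the principal point, pixels), "position" and "attitude" of the camera in the world. Camera axes: x right, y down, z forward; pixel columns grow to the right and rows downward; lengths in m; the calibration is good to about 2 mm. A picture is of the moment at which its call begins: read the wrist's pose just before it. camera_info takes no time and is no camera call; for the wrist camera it gives the pose at the moment of the call.
- ctrl.job_done(): hands the job in; it is judged then, once.
The state is a dict: "clock": time; "joint_positions": joint angles; "qvel": joint speeds; "tau": joint torques, N m; "eef_pos": TCP position; "ee_rot": TCP orientation; "wrist_force": force on the tool from outside, world axes, zero at the start; "moment": the same for the moment, N m; "finger_gap": finger opening in m; "gripper_force": force on a finger pad.
Only numpy, scipy, OpenCV 4.12 (cv2) and the standard library are available. Lean on these libraries where they do the work, as an engineer would, in place of code of your own. Each camera call takes 0.05 s, during which the arm holds its last target. There are 200 camera calls.

## Working session

There is one attempt and no reset: what is moved stays moved. The work goes in short steps, Python scripts to look and compute and a tool call to move; the robot and the scene stay as the last step left them, time stands still between calls to the robot, and variables do not carry over. Pictures are saved under pics/ and viewed, at most 14 in all, crops included, and the job is handed in when it is done.

Besides the shell and the picture viewer there is one more tool, called after "Call:" as name(argument=value, ...) on one line, values as JSON. step_arm: Moves the arm, as the interface text tells. Its arguments: {"type":"object","properties":{"rows":{"type":"array"},"claw":{"type":"number"},"newtons":{"type":"number"}},"required":["rows"]}

```bash
mkdir -p pics; ls
python3 - <<'E'
from rig import ctrl
import cv2
s=ctrl.get_state(); print(s, ctrl.tip_reach)
for n in("top","side"):
    im=ctrl.camera(n); cv2.imwrite(f"pics/{n}0.png",im[:,:,::-1]); print(n,ctrl.camera_info(n))
print(ctrl.camera_info("wrist"))
E
```

```text
pics
{'clock': 0.0, 'joint_positions': array([ 1.23791932e+00,  8.79632126e-02,  1.37228176e+00,  1.89237943e-05,
        1.68363535e+00, -1.03118179e-01]), 'qvel': array([-2.23882292e-03, -7.11871496e-05, -4.85335875e-04, -1.17018338e-03,
       -1.40021629e-04,  1.00164607e-04]), 'tau': array([ 1.04113660e-03, -3.51859903e+01, -3.13278544e+01,  1.80567231e-04,
        1.05080087e-02, -2.75032272e-05]), 'eef_pos': array([0.12510328, 0.53507158, 0.23812069]), 'ee_rot': array([-2.56562539e-04,  1.14625775e-01,  9.93408085e-01, -1.11472595e-03]), 'wrist_force': array([ 0.54900885, -0.56803015,  0.00561046]), 'moment': array([ 0.00618889, -0.00891246,  0.01897947]), 'gripper_force': 0.0, 'finger_gap': 0.08520015828908303} 0.008
top {'fovy': 47.47153716974909, 'cx': 277.61514646595595, 'cy': 203.72513753654988, 'position': array([0.32955806, 0.00604929, 1.13272777]), 'attitude': array([-0.07316833,  0.70546749, -0.70126704,  0.07201772])}
side {'fovy': 55.16446431461601, 'cx': 275.11043577821016, 'cy': 204.36170852818103, 'position': array([ 0.21501406, -0.54132521,  0.46502291]), 'attitude': array([-0.46986254,  0.83640991, -0.24352853,  0.14262371])}
{'fovy': 69.40887591236982, 'cx': 279.2800254002377, 'cy': 207.80198598378342, 'position': array([0.04580054, 0.55427802, 0.37313186]), 'attitude': array([0.12627438, 0.77286283, 0.61400272, 0.09868374])}
```

View pics/top0.png

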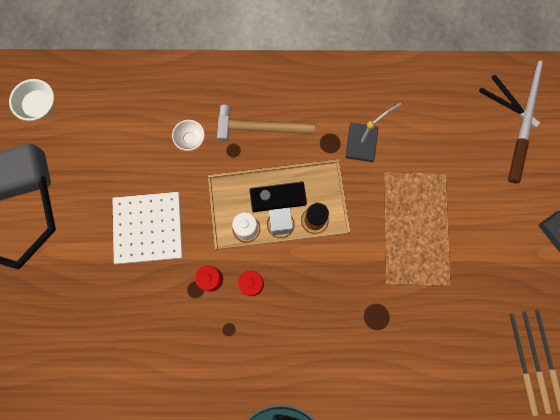

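View pics/side0.png

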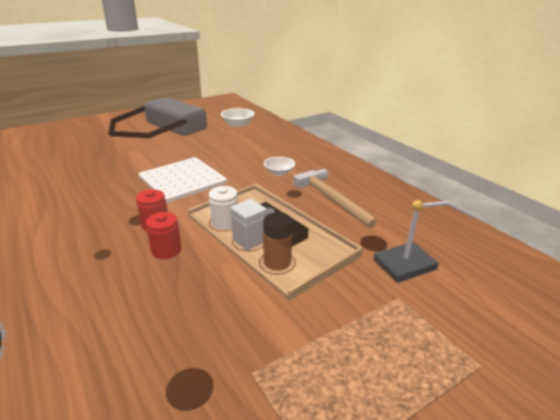

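The top view has the tray at centre: white pot (245,226), metal tin (280,221), amber jar (317,215), and charcoal (278,197) behind them. The white board is left (147,228) and the cork mat right (417,229). The red pots at (208,278) and (250,283) are look-alikes, so I'll leave them alone. The white bowl at (32,100) is clutter. I'll confirm in an enlarged crop.

```bash
cat > h.py <<'E'
from rig import ctrl
import numpy as np, cv2
from scipy.spatial.transform import Rotation as R
def rot(q): return R.from_quat([q[1],q[2],q[3],q[0]])
def ray(info,u,v,z):
    f=210/np.tan(np.radians(info["fovy"]/2))
    d=rot(info["attitude"]).apply([(u-info["cx"])/f,(v-info["cy"])/f,1]); p=np.array(info["position"])
    return (p+d*(z-p[2])/d[2])
def proj(info,P):
    f=210/np.tan(np.radians(info["fovy"]/2))
    c=rot(info["attitude"]).inv().apply(np.atleast_2d(P)-info["position"])
    return np.c_[info["cx"]+f*c[:,0]/c[:,2],info["cy"]+f*c[:,1]/c[:,2]]
def shift(P):  # world target -> tool axes shift
    s=ctrl.get_state(); return rot(s["ee_rot"]).inv().apply(np.array(P)-s["eef_pos"])
def tyaw(): # yaw of tool x in world
    x=rot(ctrl.get_state()["ee_rot"]).apply([1,0,0]); return np.arctan2(x[1],x[0])
E
python3 - <<'E'
import cv2,numpy as np
from h import *
im=cv2.imread("pics/top0.png")
c=cv2.resize(im[150:300,190:360],None,fx=4.6,fy=4,interpolation=cv2.INTER_CUBIC)
c=cv2.resize(im[152:294,190:360],None,fx=4,fy=4,interpolation=cv2.INTER_CUBIC)
cv2.imwrite("pics/c1.png",c)
I=ctrl.camera_info("top")
for n,u,v,z in [("tin",281,220,.084),("jar",317,215,.1),("pot",244,224,.08),("coal",278,197,.035),("red1",208,278,.05),("red2",250,283,.05),("dish",188,135,.02),("th",362,142,.018),("hammer",270,127,.02)]: print(n,ray(I,u,v,z).round(3))
for n,cs,z in [("tray",[(209,177),(338,161),(349,232),(217,248)],.02),("mat",[(385,173),(446,173),(450,285),(386,285)],.004),("board",[(112,198),(180,192),(182,258),(115,263)],.012)]:
    P=np.array([ray(I,u,v,z) for u,v in cs]); print(n,P[:,:2].round(3).tolist(),P.mean(0).round(3))
E
```

```text
tin [0.511 0.001 0.084]
jar [ 0.52  -0.078  0.1  ]
pot [0.503 0.083 0.08 ]
coal [0.575 0.008 0.035]
red1 [0.384 0.164 0.05 ]
red2 [0.374 0.069 0.05 ]
dish [0.733 0.23  0.02 ]
th [ 0.718 -0.197  0.018]
hammer [0.755 0.029 0.02 ]
tray [[0.626, 0.174], [0.668, -0.137], [0.495, -0.16], [0.455, 0.149]] [0.561 0.007 0.02 ]
mat [[0.643, -0.254], [0.644, -0.403], [0.374, -0.394], [0.373, -0.245]] [ 0.509 -0.324  0.004]
board [[0.575, 0.407], [0.591, 0.244], [0.432, 0.232], [0.42, 0.388]] [0.504 0.318 0.012]
```

View pics/c1.png

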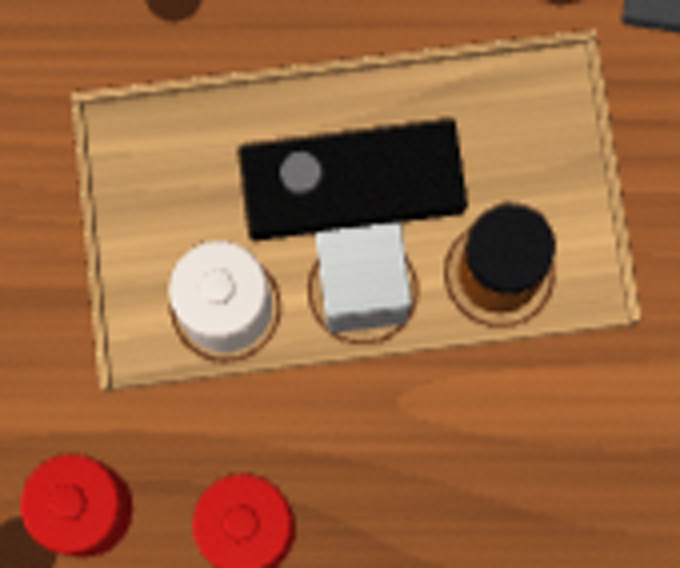

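The enlarged crop shows white pot (crop 218,290), tin (365,275), jar (510,250) and charcoal (353,178). The two red pots, (75,503) and (243,523), are in front of the tray and don't fit "white ceramic". Next I'll fit the tray pose and compute the approach.

Run:
```python
from h import *
from scipy.optimize import least_squares
I=ctrl.camera_info("top")
o=np.array([190,152]);c=lambda x,y:np.array([x,y])/4+o
loc=np.array([[.09,.16,.02],[.09,-.16,.02],[-.09,-.16,.02],[-.09,.16,.02],[-.05,.082,.01],[-.05,0,.01],[-.05,-.082,.01]])
px=np.array([c(72,95),c(597,32),c(640,320),c(105,388),c(226,304),c(364,290),c(500,265)])
def W(p,l): 
    co,si=np.cos(p[2]),np.sin(p[2]); return np.c_[p[0]+co*l[:,0]-si*l[:,1],p[1]+si*l[:,0]+co*l[:,1],l[:,2]]
r=least_squares(lambda p:(proj(I,W(p,loc))-px).ravel(),[.56,0,.13])
print("tray",r.x.round(4),r.fun.round(1)); M=W(r.x,loc); print(M[4:].round(4))
for n,u,v,z in [("pot",*c(219,288),.083),("tin",*c(361,263),.084),("jar",*c(511,247),.1),("coal",*c(353,179),.035)]: print(n,ray(I,u,v,z).round(4))
print("shift to above tin z .2",shift([M[5][0]-.0,M[5][1],.25]).round(3),"yaw",tyaw())
```

```text
tray [0.5634 0.0067 0.1333] [-0.2 -0.7 -0.2 -1.2  0.8 -0.3 -0.9 -0.   0.3  0.6  0.1 -0.2  0.2  1.7]
[[ 5.030e-01  8.140e-02  1.000e-02]
 [ 5.139e-01  1.000e-04  1.000e-02]
 [ 5.248e-01 -8.120e-02  1.000e-02]]
pot [0.502  0.0813 0.083 ]
tin [0.5164 0.0024 0.084 ]
jar [ 0.523 -0.08   0.1  ]
coal [0.5754 0.0072 0.035 ]
shift to above tin z .2 [-0.5   -0.432 -0.011] yaw 2.9117918646367222
```

Call:
step_arm(rows=[-0.5, -0.432, -0.011, 1.208, -0.5, -0.432, -0.011, 1.208, -0.5, -0.432, -0.011, 1.208, -0.5, -0.432, -0.011, 1.208, -0.5, -0.432, -0.011, 1.208, -0.5, -0.432, -0.011, 1.208, -0.5, -0.432, -0.011, 1.208, -0.5, -0.432, -0.011, 1.208, -0.5, -0.432, -0.011, 1.208, -0.5, -0.432, -0.011, 1.208, -0.5, -0.432, -0.011, 1.208, -0.5, -0.432, -0.011, 1.208])

```text
clock: 1.3
eef_pos: [0.4785, 0.0483, 0.2489]
ee_rot: [-0.0, 0.659, 0.752, 0.0]
wrist_force: [0.1, 0.4, 0.4]
finger_gap: 0.0856
gripper_force: 0.0
```

Run:
```python
from h import *
print(tyaw(),ctrl.get_state()["eef_pos"],shift([.5139,0,.25]).round(4))
```

```text
1.703315712663777 [0.4785454  0.04829096 0.24892734] [-0.0525  0.0287 -0.0011]
```

Call:
step_arm(rows=[-0.0525, 0.029, 0, 0, -0.0525, 0.029, 0, 0, -0.0525, 0.029, 0, 0, -0.0525, 0.029, 0, 0])

```text
clock: 1.7
eef_pos: [0.513, 0.0029, 0.2489]
ee_rot: [-0.001, 0.658, 0.753, -0.0]
wrist_force: [0.7, 0.9, 0.7]
finger_gap: 0.0852
gripper_force: 0.0
```

```bash
cat > look.py <<'E'
from h import *
import sys,pickle
I=ctrl.camera_info("wrist"); s=ctrl.get_state(); im=ctrl.camera("wrist")
n=sys.argv[1]; cv2.imwrite(f"pics/{n}.png",im[:,:,::-1]); pickle.dump(I,open(f"pics/{n}.pkl","wb"))
print(s["clock"],s["eef_pos"].round(4),round(tyaw(),4),s["finger_gap"])
E
python3 look.py w1
```

```text
1.7 [0.513  0.0029 0.2489] 1.7054 0.08522600545444071
```

View pics/w1.png

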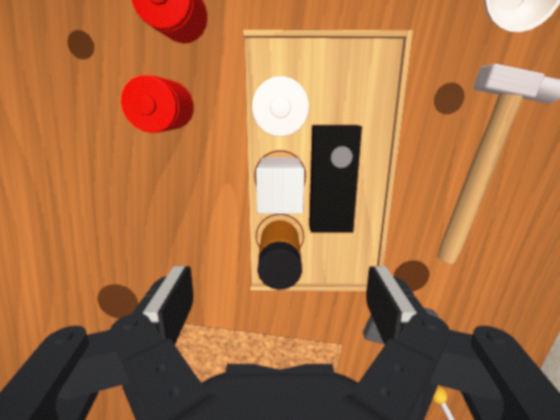

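The wrist view shows the pot lid at (280,105), tin top at about (280,188), jar cap at (280,267), coal from (312,125) to (354,232), and the marks partly visible. I'll convert those to positions.

Run:
```python
from h import *
import pickle
I=pickle.load(open("pics/w1.pkl","rb"))
for n,u,v,z in [("pot",280,105,.08),("knob",281,108,.088),("tin",280,188.5,.084),("jar",280,267,.1),("coal",335,178.5,.035),
 ("mark pot",280,107,.01),("mark tin",279.5,178,.01),("mark jar",280,238,.01),("trayc",245,31,.02),("trayc",411,31,.02),("trayc",386,290,.02),("trayc",251,290,.02)]: print(n,ray(I,u,v,z).round(4))
print(I["position"],shift([.5248,-.0812,.25]).round(4))
```

```text
pot [0.5022 0.0855 0.08  ]
knob [0.5035 0.083  0.088 ]
tin [0.5131 0.0055 0.084 ]
jar [ 0.5241 -0.075   0.1   ]
coal [0.5773 0.0134 0.035 ]
mark pot [0.5025 0.0837 0.01  ]
mark tin [ 5.134e-01 -4.000e-04  1.000e-02]
mark jar [ 0.5251 -0.0818  0.01  ]
trayc [0.4555 0.1544 0.02  ]
trayc [0.6296 0.178  0.02  ]
trayc [ 0.6811 -0.1355  0.02  ]
trayc [ 0.4952 -0.1609  0.02  ]
[0.5021131  0.08373445 0.38387201] [-0.0854  0.0004 -0.0009]
```

Call:
step_arm(rows=[-0.0854, 0, 0, 0, -0.0854, 0, 0.05, 0, -0.0854, 0, 0.1, 0, -0.0854, 0, 0.1, 0, -0.0854, 0, 0.1, 0, -0.0854, 0, 0.1, 0])

```text
clock: 2.35
eef_pos: [0.5262, -0.0815, 0.1521]
ee_rot: [0.002, 0.658, 0.753, 0.001]
wrist_force: [0.6, -0.3, 0.8]
finger_gap: 0.0856
gripper_force: 0.0
```

Run:
```python
from h import *
print(tyaw(),ctrl.get_state()["eef_pos"],shift([.5248,-.0812,.050]).round(4))
```

```text
1.7059364201812275 [ 0.52622199 -0.08146506  0.15205365] [ 0.0006 -0.0018  0.102 ]
```

Call:
step_arm(rows=[0, -0.001, 0.04, 0, 0, -0.001, 0.08, 0, 0, -0.001, 0.1, 0, 0, -0.001, 0.1, 0, 0, -0.001, 0.1, 0])

```text
clock: 2.85
eef_pos: [0.5262, -0.0825, 0.0523]
ee_rot: [0.002, 0.658, 0.753, 0.001]
wrist_force: [0.9, -0.3, 1.5]
finger_gap: 0.0856
gripper_force: 0.0
```

Call:
step_arm(rows=[0, 0, 0, 0, 0, 0, 0, 0, 0, 0, 0, 0, 0, 0, 0, 0, 0, 0, 0, 0, 0, 0, 0, 0, 0, 0, 0, 0, 0, 0, 0, 0], claw=30, newtons=40)

```text
clock: 3.65
eef_pos: [0.5249, -0.0831, 0.0516]
ee_rot: [0.001, 0.659, 0.752, 0.001]
wrist_force: [-2.4, -0.1, 5.3]
finger_gap: 0.0492
gripper_force: 32.3
```

```bash
python3 look.py w2; python3 -c "
from h import *
print(ctrl.get_state()['wrist_force'],ctrl.get_state()['gripper_force'],ctrl.get_state()['finger_gap'])"
```

```text
3.65 [ 0.5249 -0.0831  0.0516] 1.7036 0.04921958738659946
[-2.51226278 -0.18613664  5.34046121] 32.32376664876938 0.04916107286746488
```

View pics/w2.png

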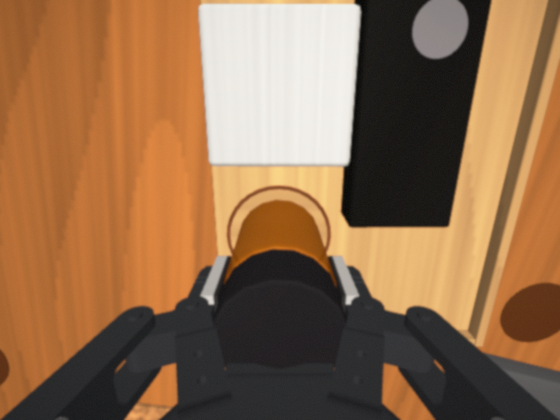

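The jar is gripped with a 49 mm gap and 32 N, centred on its ring. I'll lift it and carry it to the far slot of the mat.

Call:
step_arm(rows=[0, 0, -0.02, 0, 0, 0, -0.06, 0, 0, 0, -0.1, 0, -0.03, 0.005, -0.12, 0, -0.07, 0.012, -0.12, 0, -0.115, 0.02, -0.12, 0, -0.16, 0.027, -0.12, 0, -0.205, 0.035, -0.12, 0, -0.24, 0.041, -0.12, 0, -0.252, 0.043, -0.12, 0, -0.252, 0.043, -0.12, 0, -0.252, 0.043, -0.12, 0])

```text
clock: 4.9
eef_pos: [0.5998, -0.3257, 0.1688]
ee_rot: [-0.001, 0.658, 0.753, 0.0]
wrist_force: [-0.5, 0.9, -2.3]
finger_gap: 0.0487
gripper_force: 32.0
```

Run:
```python
from h import *
print(tyaw(),ctrl.get_state()["eef_pos"],shift([.601,-.327,.0465]).round(4))
```

```text
1.7042672069858253 [ 0.599768   -0.32565953  0.16879045] [-0.0017  0.0011  0.1223]
```

Call:
step_arm(rows=[0, 0.001, 0.04, 0, 0, 0.001, 0.08, 0, 0, 0.001, 0.11, 0, 0, 0.001, 0.118, 0, 0, 0.001, 0.12, 0, 0, 0.001, 0.121, 0, 0, 0.001, 0.121, 0, 0, 0.001, 0.121, 0])

```text
clock: 5.7
eef_pos: [0.6022, -0.3273, 0.0508]
ee_rot: [0.002, 0.659, 0.753, 0.0]
wrist_force: [-0.4, 0.4, -1.7]
finger_gap: 0.0491
gripper_force: 32.0
```

Call:
step_arm(rows=[0, 0, 0.0015, 0, 0, 0, 0.003, 0, 0, 0, 0.0045, 0, 0, 0, 0.0045, 0, 0, 0, 0.0045, 0])

```text
clock: 6.2
eef_pos: [0.6013, -0.3269, 0.0457]
ee_rot: [0.001, 0.659, 0.753, 0.0]
wrist_force: [-2.9, 2.0, 5.3]
finger_gap: 0.0487
gripper_force: 32.7
```

Call:
step_arm(rows=[0, 0, 0, 0, 0, 0, 0, 0, 0, 0, 0, 0, 0, 0, -0.03, 0, 0, 0, -0.08, 0, 0.03, -0.004, -0.12, 0, 0.08, -0.01, -0.12, 0, 0.13, -0.017, -0.12, 0, 0.18, -0.023, -0.12, 0, 0.23, -0.029, -0.12, 0, 0.28, -0.036, -0.12, 0, 0.32, -0.041, -0.12, 0], claw=100)

```text
clock: 7.4
eef_pos: [0.517, -0.0127, 0.1637]
ee_rot: [-0.0, 0.658, 0.753, 0.0]
wrist_force: [-0.0, 0.2, 0.6]
finger_gap: 0.0855
gripper_force: 0.0
```

Call:
step_arm(rows=[0.0167, -0.002, 0, 0, 0.0167, -0.002, 0, 0, 0.0167, -0.002, 0, 0, 0.0167, -0.002, 0, 0])

```text
clock: 7.8
eef_pos: [0.5141, 0.0004, 0.1637]
ee_rot: [0.0, 0.659, 0.752, -0.0]
wrist_force: [0.1, 0.2, -0.5]
finger_gap: 0.0852
gripper_force: 0.0
```

```bash
python3 look.py w3
python3 - <<'E'
from h import *
print(shift([.5137,0.001,.05]).round(4))
E
```

```text
7.8 [5.141e-01 4.000e-04 1.637e-01] 1.7022 0.08516692716346956
[ 0.0009 -0.0003  0.1137]
```

View pics/w3.png

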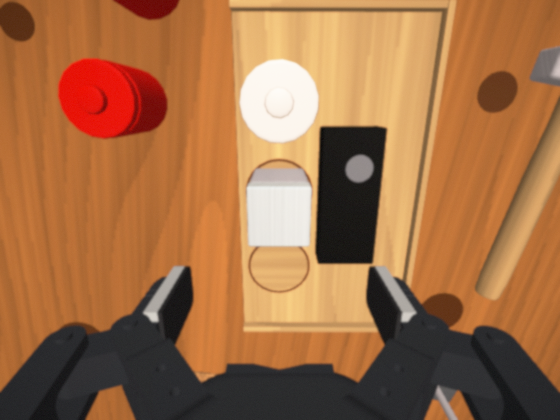

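The tin is centred between the open fingers (columns 248–311), with the empty jar mark at (279,265). Descending.

Call:
step_arm(rows=[0.001, 0, 0.04, 0, 0.001, 0, 0.08, 0, 0.001, 0, 0.112, 0, 0.001, 0, 0.112, 0, 0.001, 0, 0.112, 0])

```text
clock: 8.35
eef_pos: [0.5138, 0.0015, 0.0518]
ee_rot: [-0.0, 0.659, 0.752, -0.0]
wrist_force: [0.6, 0.1, -0.1]
finger_gap: 0.0856
gripper_force: 0.0
```

Call:
step_arm(rows=[0, 0, 0, 0, 0, 0, 0, 0, 0, 0, 0, 0, 0, 0, 0, 0, 0, 0, 0, 0, 0, 0, 0, 0, 0, 0, 0, 0], claw=30)

```text
clock: 9.05
eef_pos: [0.5151, 0.0021, 0.0541]
ee_rot: [0.002, 0.659, 0.753, 0.001]
wrist_force: [-0.8, -0.2, 6.5]
finger_gap: 0.0483
gripper_force: 42.1
```

Run:
```python
from h import *
import pickle
print(ray(pickle.load(open("pics/w3.pkl","rb")),279,265.5,.01))
print(tyaw(),shift([.509,-.324,.165]).round(4))
```

```text
[ 0.52436875 -0.07891595  0.01      ]
1.7039256404716736 [-0.3226 -0.0489 -0.1107]
```

Call:
step_arm(rows=[0, 0, -0.02, 0, 0, 0, -0.06, 0, 0, 0, -0.1, 0, -0.03, -0.004, -0.12, 0, -0.075, -0.011, -0.12, 0, -0.12, -0.018, -0.12, 0, -0.165, -0.025, -0.12, 0, -0.21, -0.032, -0.12, 0, -0.255, -0.039, -0.12, 0, -0.295, -0.045, -0.12, 0, -0.3226, -0.049, -0.12, 0, -0.3226, -0.049, -0.12, 0])

```text
clock: 10.25
eef_pos: [0.5068, -0.3275, 0.1708]
ee_rot: [-0.0, 0.66, 0.751, -0.001]
wrist_force: [0.6, 1.9, -1.9]
finger_gap: 0.0481
gripper_force: 41.9
```

Call:
step_arm(rows=[0, 0, 0.04, 0, 0, 0, 0.08, 0, 0, 0, 0.11, 0, 0, 0, 0.118, 0, 0, 0, 0.12, 0, 0, 0, 0.12, 0, 0, 0, 0.12, 0])

```text
clock: 10.95
eef_pos: [0.5093, -0.3247, 0.0544]
ee_rot: [0.002, 0.658, 0.753, 0.0]
wrist_force: [0.4, 0.4, -1.5]
finger_gap: 0.0483
gripper_force: 41.9
```

Call:
step_arm(rows=[0, 0, 0.003, 0, 0, 0, 0.0045, 0, 0, 0, 0.006, 0, 0, 0, 0.006, 0, 0, 0, 0.006, 0])

```text
clock: 11.45
eef_pos: [0.5084, -0.3243, 0.0481]
ee_rot: [0.001, 0.659, 0.753, 0.0]
wrist_force: [-1.3, 1.9, 6.4]
finger_gap: 0.0484
gripper_force: 42.7
```

Call:
step_arm(rows=[0, 0, 0, 0, 0, 0, 0, 0, 0, 0, 0, 0, 0, 0, -0.03, 0, 0, 0, -0.08, 0, 0.03, 0.004, -0.12, 0, 0.08, 0.01, -0.12, 0, 0.13, 0.016, -0.12, 0, 0.18, 0.022, -0.12, 0, 0.23, 0.028, -0.12, 0, 0.28, 0.034, -0.12, 0, 0.33, 0.04, -0.12, 0], claw=100)

```text
clock: 12.65
eef_pos: [0.5034, 0.0082, 0.1657]
ee_rot: [0.0, 0.659, 0.752, 0.0]
wrist_force: [1.2, 0.9, 1.3]
finger_gap: 0.0856
gripper_force: 0.0
```

Call:
step_arm(rows=[0.05, 0.006, 0, 0, 0.0738, 0.0087, 0, 0, 0.0738, 0.0087, 0, 0, 0.0738, 0.0087, 0, 0, 0.0738, 0.0087, 0, 0, 0.0738, 0.0087, 0, 0])

```text
clock: 13.25
eef_pos: [0.5027, 0.0793, 0.1657]
ee_rot: [0.0, 0.659, 0.752, -0.0]
wrist_force: [0.0, -0.6, 0.0]
finger_gap: 0.0854
gripper_force: 0.0
```

```bash
python3 look.py w4
python3 - <<'E'
from h import *
print(shift([.503,0.0825,.05]).round(4))
im=cv2.imread("pics/w4.png"); cv2.imwrite("pics/w4.png",im)
E
```

```text
13.25 [0.5027 0.0793 0.1657] 1.7017 0.08542048510299846
[0.0031 0.0007 0.1157]
```

View pics/w4.png

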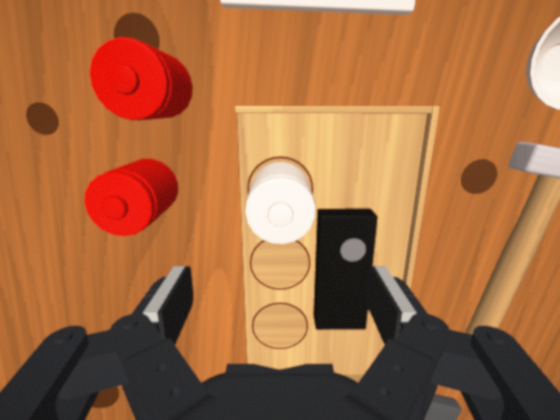

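The pot lid is centred at (280,208). The emptied marks are at (280,263) for the tin and (280,326) for the jar. The red pots are well clear of the fingers.

Call:
step_arm(rows=[0.003, 0.001, 0.04, 0, 0.003, 0.001, 0.08, 0, 0.003, 0.001, 0.114, 0, 0.003, 0.001, 0.114, 0, 0.003, 0.001, 0.114, 0])

```text
clock: 13.8
eef_pos: [0.5033, 0.083, 0.052]
ee_rot: [-0.0, 0.659, 0.752, -0.0]
wrist_force: [0.4, 0.1, 0.2]
finger_gap: 0.0853
gripper_force: 0.0
```

Call:
step_arm(rows=[0, 0, 0, 0, 0, 0, 0, 0, 0, 0, 0, 0, 0, 0, 0, 0, 0, 0, 0, 0, 0, 0, 0, 0, 0, 0, 0, 0], claw=35, newtons=45)

```text
clock: 14.5
eef_pos: [0.5051, 0.0837, 0.0547]
ee_rot: [0.002, 0.659, 0.753, 0.002]
wrist_force: [-0.7, -1.0, 7.7]
finger_gap: 0.0544
gripper_force: 48.7
```

Run:
```python
from h import *
import pickle
I=pickle.load(open("pics/w4.pkl","rb"))
print(ray(I,280,326,.01),ray(I,280,263.5,.01))
print(tyaw(),shift([.417,-.321,.17]).round(4))
```

```text
[ 0.52459826 -0.0793622   0.01      ] [0.51378333 0.00148018 0.01      ]
1.70379727463547 [-0.3895 -0.1404 -0.1158]
```

Call:
step_arm(rows=[0, 0, -0.02, 0, 0, 0, -0.06, 0, 0, 0, -0.1, 0, -0.03, -0.01, -0.12, 0, -0.075, -0.027, -0.12, 0, -0.12, -0.043, -0.12, 0, -0.165, -0.06, -0.12, 0, -0.21, -0.076, -0.12, 0, -0.255, -0.092, -0.12, 0, -0.3, -0.108, -0.12, 0, -0.345, -0.124, -0.12, 0, -0.375, -0.135, -0.12, 0])

```text
clock: 15.7
eef_pos: [0.4179, -0.3088, 0.1718]
ee_rot: [0.0, 0.659, 0.752, -0.0]
wrist_force: [1.4, 0.5, -1.8]
finger_gap: 0.0545
gripper_force: 48.3
```

Call:
step_arm(rows=[-0.0145, -0.0054, 0, 0, -0.0145, -0.0054, 0.04, 0, -0.0145, -0.0054, 0.08, 0, -0.0145, -0.0054, 0.11, 0, -0.0145, -0.0054, 0.12, 0, -0.0145, -0.0054, 0.123, 0, -0.0145, -0.0054, 0.126, 0, -0.0145, -0.0054, 0.126, 0, -0.0145, -0.0054, 0.126, 0])

```text
clock: 16.6
eef_pos: [0.4167, -0.3212, 0.0487]
ee_rot: [0.001, 0.658, 0.753, 0.0]
wrist_force: [-2.7, 1.8, 6.1]
finger_gap: 0.0545
gripper_force: 48.7
```

Call:
step_arm(rows=[0, 0, 0, 0, 0, 0, 0, 0, 0, 0, 0, 0, 0, 0, -0.03, 0, 0, 0, -0.08, 0, 0.03, 0.015, -0.12, 0, 0.07, 0.04, -0.12, 0, 0.11, 0.07, -0.12, 0, 0.15, 0.1, -0.12, 0, 0.19, 0.125, -0.12, 0, 0.23, 0.15, -0.12, 0, 0.27, 0.177, -0.12, 0], claw=85)

```text
clock: 17.8
eef_pos: [0.556, -0.028, 0.166]
ee_rot: [0.0, 0.659, 0.753, 0.0]
wrist_force: [1.1, -0.3, 0.1]
finger_gap: 0.0725
gripper_force: 0.0
```

Call:
step_arm(rows=[0.037, 0.0246, 0, 0, 0.037, 0.0246, 0, 0, 0.037, 0.0246, 0, 0, 0.037, 0.0246, 0, 0, 0.037, 0.0246, 0, 0], claw=95)

```text
clock: 18.3
eef_pos: [0.5744, 0.0087, 0.1658]
ee_rot: [0.0, 0.659, 0.752, -0.0]
wrist_force: [-0.3, -0.7, -0.5]
finger_gap: 0.0811
gripper_force: 0.0
```

```bash
python3 look.py w5
python3 - <<'E'
from h import *
im=ctrl.camera("top")[:,:,::-1]
cv2.imwrite("pics/top1.png",im)
a=cv2.imread("pics/w5.png")
b=cv2.resize(im[150:300,350:470],None,fx=2.8,fy=2.8,interpolation=cv2.INTER_CUBIC)
cv2.imwrite("pics/m5.png",cv2.resize(np.hstack([a,np.ascontiguousarray(b[:420,:240])]) if b.shape[1]<240 else np.hstack([a,cv2.resize(b,(240,420))]),(800,420)))
E
```

```text
18.3 [0.5744 0.0087 0.1658] 1.7017 0.08112487912080688
```

View pics/m5.png

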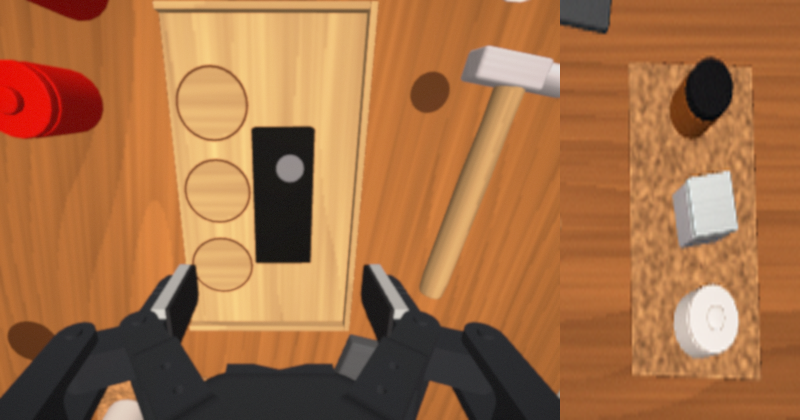

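All three containers stand upright in a row on the mat. The coal's corners in the wrist view are (252,127), (314,127), (311,263) and (257,263).

Run:
```python
from h import *
import pickle
I=pickle.load(open("pics/w5.pkl","rb"))
P=np.array([ray(I,u,v,.035) for u,v in [(252,127),(314,127),(311,263),(257,263)]])
c=P.mean(0); print(P.round(4),c)
d=(P[1]-P[2])+(P[0]-P[3]); print("coal y-axis yaw",np.arctan2(d[1],d[0]),tyaw())
for u,v in [(212,103),(218,191),(222.5,265)]: print(ray(I,u,v,.01).round(4))
print(shift([c[0],c[1],.026]).round(4))
```

```text
[[ 0.5428  0.0702  0.035 ]
 [ 0.595   0.0772  0.035 ]
 [ 0.6138 -0.051   0.035 ]
 [ 0.5611 -0.058   0.035 ]] [0.57818896 0.00959077 0.035     ]
coal y-axis yaw 1.7145720591435938 1.7017287949415496
[0.5028 0.0846 0.01  ]
[0.5138 0.0028 0.01  ]
[ 0.5243 -0.0792  0.01  ]
[0.0004 0.0037 0.1399]
```

Call:
step_arm(rows=[0.0, 0.0035, 0.04, 0, 0.0, 0.0035, 0.08, 0, 0, 0.0035, 0.115, 0, 0, 0.0035, 0.13, 0, 0, 0.0035, 0.139, 0, 0, 0.0035, 0.139, 0, 0, 0.0035, 0.139, 0])

```text
clock: 19.1
eef_pos: [0.5798, 0.0102, 0.0288]
ee_rot: [0.001, 0.659, 0.752, 0.001]
wrist_force: [0.2, -0.3, 0.6]
finger_gap: 0.0811
gripper_force: 0.0
```

Call:
step_arm(rows=[0, 0, 0, 0, 0, 0, 0, 0, 0, 0, 0, 0, 0, 0, 0, 0, 0, 0, 0, 0, 0, 0, 0, 0, 0, 0, 0, 0], claw=40, newtons=40)

```text
clock: 19.8
eef_pos: [0.5797, 0.0104, 0.0289]
ee_rot: [0.001, 0.659, 0.753, 0.001]
wrist_force: [0.8, -0.0, 5.4]
finger_gap: 0.0539
gripper_force: 44.2
```

Run:
```python
from h import *
print(tyaw(),shift([.504,.318,.16]).round(4))
```

```text
1.7038437010105651 [ 0.3148 -0.0337 -0.1315]
```

Call:
step_arm(rows=[0, 0, -0.02, 0, 0, 0, -0.06, 0, 0, 0, -0.1, 0, 0.03, -0.003, -0.12, 0, 0.075, -0.008, -0.12, 0, 0.12, -0.013, -0.12, 0, 0.165, -0.018, -0.12, 0, 0.21, -0.022, -0.12, 0, 0.255, -0.027, -0.12, 0.04, 0.295, -0.031, -0.12, 0.04, 0.3148, -0.0337, -0.12, 0.04, 0.3148, -0.0337, -0.12, 0.04])

```text
clock: 21.0
eef_pos: [0.5015, 0.3208, 0.1461]
ee_rot: [-0.001, 0.672, 0.741, -0.0]
wrist_force: [0.0, -0.4, -0.9]
finger_gap: 0.0537
gripper_force: 43.5
```

Run:
```python
from h import *
s=ctrl.get_state(); print(s["eef_pos"],s["gripper_force"],tyaw())
I=ctrl.camera_info("top"); im=ctrl.camera("top"); a=cv2.imread("pics/top0.png")
c=cv2.resize(a[180:280,100:200],None,fx=4,fy=4,interpolation=cv2.INTER_CUBIC)
d=cv2.resize(im[180:280,100:200,::-1],None,fx=4,fy=4,interpolation=cv2.INTER_CUBIC)
cv2.imwrite("pics/b1.png",np.hstack([c,d]))
```

```text
[0.50148446 0.32075924 0.14607597] 43.489426374435425 1.6683693014688226
```

View pics/b1.png

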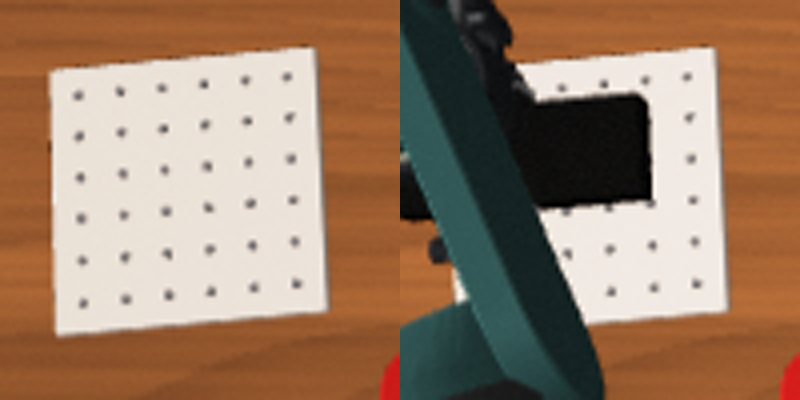

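Run:
```python
from h import *
I=ctrl.camera_info("top")
P=np.array([ray(I,100+u/4,180+v/4,.012) for u,v in [(49,71),(315,47),(328,311),(56,335)]])
D=np.array([ray(I,100+u/4,180+v/4,.012) for u,v in [(78,96),(287,77),(297,284),(84,303)]])
c=D.mean(0);print(P.mean(0),c)
y=(D[0]-D[1])+(D[3]-D[2]);x=(D[0]-D[3])+(D[1]-D[2]);print(np.arctan2(-y[0],y[1]),np.arctan2(x[1],x[0]))
print(ctrl.get_state()["eef_pos"],shift([c[0],c[1],.0309]).round(4),tyaw()-np.pi/2)
```

```text
[0.50445785 0.31879493 0.012     ] [0.50461724 0.31912298 0.012     ]
0.09717858276304595 0.10005497103866402
[0.5022371  0.31901154 0.14613792] [-0.      0.0025  0.1152] 0.09577636642216114
```

Call:
step_arm(rows=[0, 0.0025, 0.04, 0, 0, 0.0025, 0.08, 0, 0, 0.0025, 0.105, 0, 0, 0.0025, 0.11, 0, 0, 0.0025, 0.112, 0, 0, 0.0025, 0.114, 0, 0, 0.0025, 0.115, 0, 0, 0.0025, 0.115, 0, 0, 0.0025, 0.115, 0])

```text
clock: 21.95
eef_pos: [0.5062, 0.3186, 0.033]
ee_rot: [0.0, 0.673, 0.739, 0.001]
wrist_force: [-0.3, 0.0, -0.3]
finger_gap: 0.0538
gripper_force: 43.5
```

Call:
step_arm(rows=[0, 0, 0.0015, 0, 0, 0, 0.003, 0, 0, 0, 0.003, 0, 0, 0, 0.003, 0])

```text
clock: 22.35
eef_pos: [0.5061, 0.3186, 0.0309]
ee_rot: [0.0, 0.673, 0.739, 0.001]
wrist_force: [-2.3, -1.4, 6.5]
finger_gap: 0.0536
gripper_force: 44.3
```

Call:
step_arm(rows=[0, 0, 0, 0, 0, 0, 0, 0, 0, 0, 0, 0, 0, 0, -0.03, 0, 0, 0, -0.08, 0, 0, 0, -0.13, 0, -0.045, -0.011, -0.14, -0.036, -0.09, -0.022, -0.14, -0.036, -0.135, -0.033, -0.14, -0.036, -0.18, -0.043, -0.14, -0.036, -0.225, -0.054, -0.14, -0.036, -0.27, -0.065, -0.14, -0.036], claw=95)

```text
clock: 23.55
eef_pos: [0.4653, 0.0418, 0.1687]
ee_rot: [0.0, 0.66, 0.751, 0.0]
wrist_force: [0.5, -0.3, -0.5]
finger_gap: 0.0811
gripper_force: 0.0
```

Run:
```python
from h import *
s=ctrl.get_state(); im=ctrl.camera("top"); I=ctrl.camera_info("top")
g=im[180:280,100:200].max(2)
m=(g<45).astype(np.uint8); m=cv2.morphologyEx(m,cv2.MORPH_OPEN,np.ones((5,5)))
n,l,st,ce=cv2.connectedComponentsWithStats(m); print(st,ce.round(1))
for c in ce[1:]: print(ray(I,100+c[0],180+c[1],.037))
cv2.imwrite("pics/b2.png",cv2.resize(im[180:280,100:200,::-1],None,fx=4,fy=4))
print(s["eef_pos"],tyaw(),shift([.4167,-.3212,.17]).round(4))
```

```text
[[   0    0  100  100 8806]
 [  18   33   57   27 1194]] [[49.8 50. ]
 [47.2 46. ]]
[0.50351586 0.31099511 0.037     ]
[0.46534717 0.04177065 0.16867064] 1.6937085353416659 [-0.3478 -0.0911  0.0012]
```

View pics/b2.png

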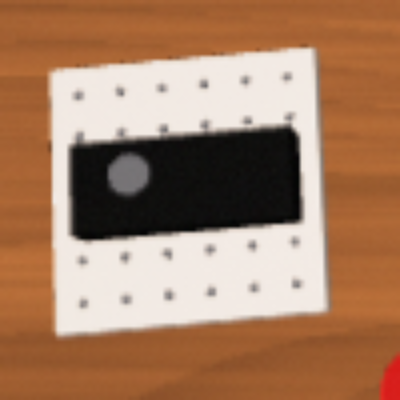

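The charcoal lies flat on the middle of the board, within a few mm, with the board showing on all sides. Next, the pot.

Call:
step_arm(rows=[-0.045, -0.012, 0, 0, -0.09, -0.024, 0, 0, -0.135, -0.035, 0, 0, -0.18, -0.047, 0, 0, -0.225, -0.059, 0, 0, -0.27, -0.071, 0, 0, -0.315, -0.082, 0, 0, -0.342, -0.09, 0, 0, -0.3478, -0.0911, 0, 0, -0.3478, -0.0911, 0, 0, -0.3478, -0.0911, 0, 0], claw=85)

```text
clock: 24.7
eef_pos: [0.4206, -0.3121, 0.1685]
ee_rot: [-0.0, 0.66, 0.752, 0.0]
wrist_force: [-0.3, -0.4, -0.3]
finger_gap: 0.0724
gripper_force: 0.0
```

```bash
python3 look.py w6
python3 - <<'E'
from h import *
print(tyaw(),shift([.4167,-.3212,.0487]).round(4))
E
```

```text
24.7 [ 0.4206 -0.3121  0.1685] 1.7014 0.07241479902786238
1.7014109683804022 [-0.0089 -0.0052  0.12  ]
```

View pics/w6.png

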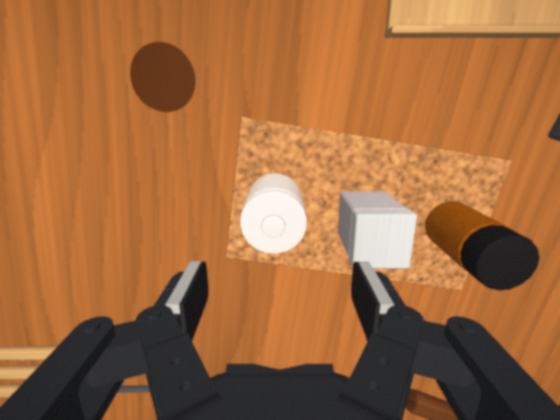

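Pot at (273,218), tin (377,232) and jar (500,255), all upright. I need a −5 mm correction along tool y before descending onto the pot.

Call:
step_arm(rows=[-0.0089, -0.0052, 0, 0, -0.0089, -0.0052, 0.02, 0, -0.0089, -0.0052, 0.06, 0, -0.0089, -0.0052, 0.1, 0, -0.0089, -0.0052, 0.117, 0, -0.0089, -0.0052, 0.117, 0, -0.0089, -0.0052, 0.117, 0, -0.0089, -0.0052, 0.117, 0])

```text
clock: 25.55
eef_pos: [0.4175, -0.3237, 0.054]
ee_rot: [0.002, 0.66, 0.751, -0.0]
wrist_force: [-1.2, -0.4, 0.5]
finger_gap: 0.0727
gripper_force: 0.0
```

Call:
step_arm(rows=[0.0025, 0, 0.005, 0, 0.0025, 0, 0.005, 0, 0.0025, 0, 0.005, 0])

```text
clock: 25.85
eef_pos: [0.4161, -0.3203, 0.0472]
ee_rot: [0.0, 0.66, 0.751, 0.0]
wrist_force: [-0.0, 0.1, 0.7]
finger_gap: 0.0729
gripper_force: 0.0
```

Call:
step_arm(rows=[0, 0, 0, 0, 0, 0, 0, 0, 0, 0, 0, 0, 0, 0, 0, 0, 0, 0, 0, 0, 0, 0, 0, 0, 0, 0, 0, 0], claw=35, newtons=45)

```text
clock: 26.55
eef_pos: [0.4164, -0.3207, 0.0474]
ee_rot: [0.001, 0.66, 0.751, -0.0]
wrist_force: [0.9, 0.1, 5.6]
finger_gap: 0.0543
gripper_force: 48.4
```

Run:
```python
from h import *
print(ctrl.get_state()["eef_pos"],tyaw(),shift([.5041,.0837,.17]).round(4))
```

```text
[ 0.41644385 -0.32067134  0.0474366 ] 1.6997781309615503 [ 0.3896  0.1391 -0.1229]
```

Call:
step_arm(rows=[0, 0, -0.02, 0, 0, 0, -0.06, 0, 0, 0, -0.1, 0, 0.03, 0.01, -0.123, 0, 0.075, 0.027, -0.123, 0, 0.12, 0.043, -0.123, 0, 0.165, 0.06, -0.123, 0, 0.21, 0.076, -0.123, 0, 0.255, 0.091, -0.123, 0, 0.3, 0.107, -0.123, 0, 0.345, 0.123, -0.123, 0, 0.375, 0.134, -0.123, 0])

```text
clock: 27.75
eef_pos: [0.4995, 0.0719, 0.1678]
ee_rot: [-0.002, 0.659, 0.752, -0.001]
wrist_force: [0.1, -1.5, -2.4]
finger_gap: 0.0546
gripper_force: 48.3
```

Call:
step_arm(rows=[0.0146, 0.005, 0, 0, 0.0146, 0.005, 0.04, 0, 0.0146, 0.005, 0.08, 0, 0.0146, 0.005, 0.1, 0, 0.0146, 0.005, 0.108, 0, 0.0146, 0.005, 0.11, 0, 0.0146, 0.005, 0.11, 0, 0.0146, 0.005, 0.11, 0])

```text
clock: 28.55
eef_pos: [0.5051, 0.0838, 0.0615]
ee_rot: [0.001, 0.66, 0.751, 0.001]
wrist_force: [0.5, -0.7, -2.3]
finger_gap: 0.0545
gripper_force: 48.3
```

Run:
```python
from h import *
print(ctrl.get_state()["eef_pos"],tyaw(),shift([.504,.084,.0534]).round(4))
```

```text
[0.50505076 0.08380008 0.06154118] 1.6993690104074837 [ 0.0003 -0.001   0.0081]
```

Call:
step_arm(rows=[0, -0.001, 0.003, 0, 0, -0.001, 0.006, 0, 0, -0.001, 0.007, 0, 0, -0.001, 0.0085, 0, 0, -0.001, 0.0085, 0, 0, -0.001, 0.0085, 0])

```text
clock: 29.15
eef_pos: [0.5029, 0.0839, 0.0534]
ee_rot: [0.0, 0.66, 0.751, 0.0]
wrist_force: [-4.0, -0.2, 8.4]
finger_gap: 0.0541
gripper_force: 49.3
```

Call:
step_arm(rows=[0, 0, 0, 0, 0, 0, 0, 0, 0, 0, 0, 0, 0, 0, -0.03, 0, 0, 0, -0.08, 0, -0.03, -0.003, -0.12, 0, -0.08, -0.009, -0.12, 0, -0.13, -0.015, -0.12, 0, -0.18, -0.021, -0.12, 0, -0.23, -0.027, -0.12, 0, -0.28, -0.032, -0.12, 0, -0.33, -0.038, -0.12, 0], claw=90)

```text
clock: 30.35
eef_pos: [0.5073, -0.2482, 0.1711]
ee_rot: [0.0, 0.66, 0.751, 0.0]
wrist_force: [1.5, 0.6, 0.5]
finger_gap: 0.0766
gripper_force: 0.0
```

Call:
step_arm(rows=[-0.0455, -0.005, 0, 0, -0.0755, -0.009, 0, 0, -0.0755, -0.009, 0, 0, -0.0755, -0.009, 0.02, 0, -0.0755, -0.009, 0.02, 0, -0.0755, -0.009, 0.02, 0], claw=88)

```text
clock: 30.95
eef_pos: [0.5081, -0.3211, 0.1506]
ee_rot: [-0.001, 0.66, 0.752, 0.0]
wrist_force: [-0.2, -0.1, -0.2]
finger_gap: 0.0754
gripper_force: 0.0
```

Run:
```python
from h import *
print(ctrl.get_state()["eef_pos"],tyaw(),shift([.5084,-.3243,.0481]).round(4))
```

```text
[ 0.50808385 -0.32108674  0.15061365] 1.700686867744678 [-0.0034  0.      0.1025]
```

Call:
step_arm(rows=[-0.0034, 0, 0.03, -0.003, -0.0034, 0, 0.06, -0.003, -0.0034, 0, 0.09, -0.003, -0.0034, 0, 0.102, -0.003, -0.0034, 0, 0.102, -0.003, -0.0034, 0, 0.102, -0.003])

```text
clock: 31.55
eef_pos: [0.5097, -0.3259, 0.051]
ee_rot: [0.001, 0.659, 0.752, 0.0]
wrist_force: [0.1, 0.0, -0.0]
finger_gap: 0.075
gripper_force: 0.0
```

Call:
step_arm(rows=[0, 0, 0, 0, 0, 0, 0, 0, 0, 0, 0, 0, 0, 0, 0, 0, 0, 0, 0, 0, 0, 0, 0, 0, 0, 0, 0, 0], claw=30, newtons=40)

```text
clock: 32.25
eef_pos: [0.5098, -0.3265, 0.0516]
ee_rot: [0.002, 0.659, 0.752, 0.0]
wrist_force: [-1.3, 0.8, 6.7]
finger_gap: 0.048
gripper_force: 41.9
```

Run:
```python
from h import *
print(ctrl.get_state()["eef_pos"],tyaw(),shift([.5148,.0021,.17]).round(4))
```

```text
[ 0.50978412 -0.32647102  0.05159739] 1.7026902289356782 [ 0.3247  0.0485 -0.1191]
```

Call:
step_arm(rows=[0, 0, -0.02, 0, 0, 0, -0.06, 0, 0, 0, -0.1, 0, 0.03, 0.004, -0.12, 0, 0.075, 0.011, -0.12, 0, 0.12, 0.018, -0.12, 0, 0.165, 0.025, -0.12, 0, 0.21, 0.031, -0.12, 0, 0.255, 0.038, -0.12, 0, 0.295, 0.044, -0.12, 0, 0.3225, 0.048, -0.12, 0, 0.3225, 0.048, -0.12, 0])

```text
clock: 33.45
eef_pos: [0.5132, 0.0039, 0.1689]
ee_rot: [-0.001, 0.657, 0.754, 0.0]
wrist_force: [-0.7, -0.2, -1.4]
finger_gap: 0.0482
gripper_force: 42.0
```

Call:
step_arm(rows=[0, 0, 0.04, 0, 0, 0, 0.08, 0, 0, 0, 0.1, 0, 0, 0, 0.105, 0, 0, 0, 0.105, 0, 0, 0, 0.105, 0, 0, 0, 0.105, 0])

```text
clock: 34.15
eef_pos: [0.5154, 0.0, 0.0664]
ee_rot: [0.002, 0.659, 0.752, 0.001]
wrist_force: [0.4, -0.2, -1.0]
finger_gap: 0.048
gripper_force: 41.9
```

Run:
```python
from h import *
print(ctrl.get_state()["eef_pos"],tyaw(),shift([.5145,0,.0576]).round(4))
```

```text
[5.15368340e-01 2.45699466e-05 6.63808523e-02] 1.7025131118125962 [ 0.0001 -0.0009  0.0088]
```

Call:
step_arm(rows=[0, 0, 0.004, 0, 0, 0, 0.007, 0, 0, 0, 0.0085, 0, 0, 0, 0.0095, 0, 0, 0, 0.0095, 0, 0, 0, 0.0095, 0])

```text
clock: 34.75
eef_pos: [0.5144, 0.0004, 0.0576]
ee_rot: [0.001, 0.659, 0.752, 0.0]
wrist_force: [-4.6, -0.7, 11.0]
finger_gap: 0.0484
gripper_force: 43.3
```

Call:
step_arm(rows=[0, 0, 0, 0, 0, 0, 0, 0, 0, 0, 0, 0, 0, 0, -0.03, 0, 0, 0, -0.08, 0, -0.03, 0.003, -0.115, 0, -0.08, 0.01, -0.115, 0, -0.13, 0.016, -0.115, 0, -0.18, 0.022, -0.115, 0, -0.23, 0.029, -0.115, 0, -0.28, 0.035, -0.115, 0, -0.32, 0.04, -0.115, 0], claw=95)

```text
clock: 35.95
eef_pos: [0.5957, -0.3142, 0.1688]
ee_rot: [-0.0, 0.659, 0.752, -0.0]
wrist_force: [2.0, 0.1, -0.0]
finger_gap: 0.0813
gripper_force: 0.0
```

Call:
step_arm(rows=[-0.016, 0.002, 0, 0, -0.016, 0.002, 0, 0, -0.016, 0.002, 0.02, 0, -0.016, 0.002, 0.02, 0, -0.016, 0.002, 0.02, 0])

```text
clock: 36.45
eef_pos: [0.5993, -0.3257, 0.149]
ee_rot: [-0.001, 0.658, 0.753, 0.0]
wrist_force: [-0.6, 0.1, -0.2]
finger_gap: 0.081
gripper_force: 0.0
```

Run:
```python
from h import *
print(ctrl.get_state()["eef_pos"],tyaw(),shift([.6013,-.3269,.0457]).round(4))
```

```text
[ 0.59934473 -0.32566288  0.14902596] 1.7039642800617656 [-0.0017  0.0019  0.1033]
```

Call:
step_arm(rows=[-0.0005, 0.0005, 0.04, 0, -0.0005, 0.0005, 0.08, 0, -0.0005, 0.0005, 0.102, 0, -0.0005, 0.0005, 0.104, 0, -0.0005, 0.0005, 0.104, 0, -0.0005, 0.0005, 0.104, 0])

```text
clock: 37.05
eef_pos: [0.6019, -0.3282, 0.049]
ee_rot: [0.003, 0.659, 0.752, 0.0]
wrist_force: [-0.1, 0.4, 0.8]
finger_gap: 0.0815
gripper_force: 0.0
```

Call:
step_arm(rows=[0, 0, 0, 0, 0, 0, 0, 0, 0, 0, 0, 0, 0, 0, 0, 0, 0, 0, 0, 0, 0, 0, 0, 0, 0, 0, 0, 0], claw=30)

```text
clock: 37.75
eef_pos: [0.6012, -0.3281, 0.0479]
ee_rot: [0.002, 0.659, 0.752, 0.0]
wrist_force: [-0.8, 0.2, 4.9]
finger_gap: 0.0489
gripper_force: 39.3
```

Run:
```python
from h import *
s=ctrl.get_state()["eef_pos"]; dy=s[1]+.3269
print(s,tyaw(),shift([.525,-.0831+dy,.17]).round(4),-.0831+dy)
```

```text
[ 0.6012138  -0.32809805  0.04790594] 1.7027604399305396 [ 0.2515 -0.0432 -0.1227] -0.08429804699170616
```

Call:
step_arm(rows=[0, 0, -0.02, 0, 0, 0, -0.06, 0, 0, 0, -0.1, 0, 0.03, -0.005, -0.122, 0, 0.075, -0.013, -0.122, 0, 0.12, -0.021, -0.122, 0, 0.165, -0.028, -0.122, 0, 0.21, -0.036, -0.122, 0, 0.24, -0.041, -0.122, 0, 0.2515, -0.0432, -0.122, 0, 0.2515, -0.0432, -0.122, 0, 0.2515, -0.0432, -0.122, 0])

```text
clock: 38.95
eef_pos: [0.5245, -0.0848, 0.1674]
ee_rot: [0.0, 0.659, 0.752, -0.0]
wrist_force: [0.8, 0.2, -2.0]
finger_gap: 0.0489
gripper_force: 39.4
```

Call:
step_arm(rows=[0, 0, 0.04, 0, 0, 0, 0.08, 0, 0, 0, 0.1, 0, 0, 0, 0.108, 0, 0, 0, 0.108, 0, 0, 0, 0.108, 0, 0, 0, 0.108, 0])

```text
clock: 39.65
eef_pos: [0.526, -0.0847, 0.0619]
ee_rot: [0.002, 0.659, 0.752, 0.001]
wrist_force: [-0.2, 0.6, -1.8]
finger_gap: 0.0491
gripper_force: 39.5
```

Run:
```python
from h import *
print(ctrl.get_state()["eef_pos"],tyaw(),shift([.525,-.0843,.0539]).round(4))
```

```text
[ 0.52595486 -0.08471599  0.0618746 ] 1.7023122022324153 [ 0.0006 -0.0009  0.008 ]
```

Call:
step_arm(rows=[0, 0, 0.004, 0, 0, 0, 0.0065, 0, 0, 0, 0.0075, 0, 0, 0, 0.0085, 0, 0, 0, 0.0085, 0, 0, 0, 0.0085, 0])

```text
clock: 40.25
eef_pos: [0.525, -0.084, 0.0539]
ee_rot: [0.001, 0.659, 0.752, 0.0]
wrist_force: [-3.7, 0.4, 8.6]
finger_gap: 0.049
gripper_force: 40.5
```

Call:
step_arm(rows=[0, 0, 0, 0, 0, 0, 0, 0, 0, 0, 0, 0, 0, 0, 0, 0, 0, 0, -0.03, 0, 0, 0, -0.08, 0, 0, 0, -0.13, 0, 0.04, 0, -0.18, 0, 0.085, 0, -0.195, 0, 0.085, 0, -0.195, 0, 0.085, 0, -0.195, 0, 0.085, 0, -0.195, 0], claw=95)

```text
clock: 41.45
eef_pos: [0.5128, -0.0002, 0.2448]
ee_rot: [-0.001, 0.659, 0.752, -0.001]
wrist_force: [0.4, 0.0, 0.2]
finger_gap: 0.0814
gripper_force: 0.0
```

```bash
python3 look.py w7
```

```text
41.45 [ 5.128e-01 -2.000e-04  2.448e-01] 1.7019 0.08137263747783816
```

View pics/w7.png

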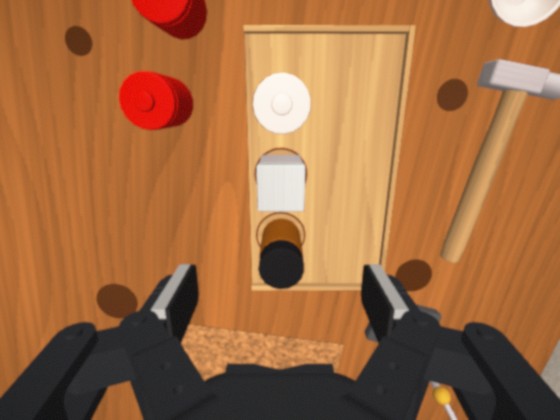

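Compared with the first wrist view, the pot (282,103), tin (281,187) and jar (281,265) are back on their marks within a few mm. All three are upright, and the gripper is clear. Handing in.

```bash
python3 -c "
from rig import ctrl
print(ctrl.job_done())"
```

```text
the job is handed in; nothing more can be done
None
```

I handed the job in at about 41 s of the 141 s: the charcoal block lies flat on the soldering board, about 5 mm off its middle by my camera estimate, and the pot, tin and jar stand upright on their own marks to within a few millimetres.

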